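# Close the filtration cell by its four hand nuts, crosswise in two passes

### The job

Close the lid of the filtration cell evenly with its four hand nuts, working crosswise: after one nut always go to the one opposite, then to the other two. On the first pass give every nut only a bite, about 60 degrees clockwise; then go round again in crosswise order and turn each one until it just comes up firm on its washer, without forcing it further and crushing the gasket. Leave the glassware, the dish and the timer round the cell where they stand.

Things in the scene. Friction and masses are not known exactly. Their poses are not given: they have to be found in the camera images.
- cell: Filtration cell fixed to the worktop: round vessel 156 mm across, grey base, red gasket line, aluminium lid whose top is at 44 mm, sight window ring (3 mm high) in the middle, hose barb low on its side along its own +x, reaching 105 mm out. Origin at the centre of its underside, z up. Four studs on a circle of 60 mm radius at 45, 135, 225, 315 degrees from its x, each with a 2 mm washer and a hand nut.
- nut_a: T-bar hand nut at 45 degrees on the lid: steel hub (25 mm wide at its foot) under a black bar 48 mm long (own x), 12 mm wide, 24 mm tall. Origin on its axis at the underside; the bar spans 12 to 36 mm above it. All four are alike and go a, b, c, d anticlockwise seen from above, 85 mm apart: a opposite c, b opposite d. Clockwise from above tightens; 8 mm down per turn.
- nut_b: Hand nut like nut_a, at 135 degrees on the lid, opposite nut_d. Every nut runs with a light drag of about 0.1 N m and stays where it is left. At the start each underside is 2.0 to 2.9 mm above its washer, that is 92 to 132 degrees of turn left; the bar directions are random.
- nut_c: Hand nut like nut_a, at 225 degrees on the lid, opposite nut_a. Any nut is seated with its underside 46 mm above the worktop. From there it drags its tab washer round against the gasket, with about 0.1 N m plus 2 N m per radian; firm is about 0.4 N m. Let go, washer and nut turn back a little and the nut stays seated.
- nut_d: Hand nut like nut_a, at 315 degrees on the lid, opposite nut_b.
- tab_a (a point): Tip of the yellow tab of the steel washer under nut_a: 18 mm from the nut's axis, on the lid, at a random direction. It stays still while the nut runs free and turns with the nut once the nut is home; turned more than about 20 degrees (6 mm at the tip, near 0.8 N m) the gasket is damaged.
- tab_b (a point): Tip of the yellow tab of the steel washer under nut_b: 18 mm from the nut's axis, on the lid, at a random direction. It stays still while the nut runs free and turns with the nut once the nut is home; turned more than about 20 degrees (6 mm at the tip, near 0.8 N m) the gasket is damaged.
- tab_c (a point): Tip of the yellow tab of the steel washer under nut_c: 18 mm from the nut's axis, on the lid, at a random direction. It stays still while the nut runs free and turns with the nut once the nut is home; turned more than about 20 degrees (6 mm at the tip, near 0.8 N m) the gasket is damaged.
- tab_d (a point): Tip of the yellow tab of the steel washer under nut_d: 18 mm from the nut's axis, on the lid, at a random direction. It stays still while the nut runs free and turns with the nut once the nut is home; turned more than about 20 degrees (6 mm at the tip, near 0.8 N m) the gasket is damaged.
- beaker: Bystander: empty clear 100 ml beaker, 54 mm across, 68 mm tall, behind the cell; origin at the centre of its underside.
- sample_cup: Bystander: clear lidded sample cup, 34 mm across, 82 mm tall, behind the cell; origin at the centre of its underside.
- timer: Bystander: white bench timer standing on edge, 20 x 68 x 60 mm, to the right of the cell; origin at the centre of its underside.
- petri_dish: Bystander: covered petri dish, 90 mm across, 15 mm tall, near the front edge left of the cell; origin at the centre of its underside.
There are look-alikes about, which are no part of the job. There is more than one size of the cell; the job needs the larger.

How it is judged:
By the outcome, as a careful person would: the job done as asked, in the order asked, and still so for the second after the job is handed in, with the robot touching nothing.
It also fails if it takes over 72 s, if anything falls off the work surface, if the arm or the gripper's body presses on something with over 40 N, if the wrist force passes 120 N, or if a joint passes its speed limit or range.

### The arm

A 7-joint arm with a two-finger parallel gripper is mounted at the origin on a cart in front of the work surface, level with it; the furniture and walls round the work are solid. World frame = base frame: x ahead of the robot, y to its left, z up, the work surface at z = 0. Lengths are in m, angles in rad, forces in N, time in s.
With the tool pointing down it reaches from about 0.425 to 0.875 m from the base axis. Payload 4.7 kg.
Tool frame: the origin (TCP) lies midway between the tips of the shut fingers; the grasp point (between the pads) lies ctrl.grasp_offset behind it (ctrl.grasp_offset is the distance from the TCP to the grasp point, in m); z points along the fingers, y is the line along which they close (so a half turn about z gives the same grasp; the last joint's range is limited). The gripper opens to 87 mm and grips with 3 to 60 N. Pads are 19 mm wide; open, the fingers measure 117 mm over their backs; the gripper's body (75 mm by 190 mm) begins 51 mm behind the grasp point.
Start: joints at [1.195, 0.321, -0.07, 1.45, 0.023, 1.371, -0.057], TCP at [0.247, -0.601, 0.223] pointing down, gripper open.
Joint ranges: [-2.86, 2.86], [-0.3, 2.09], [-1.38, 1.24], [0.06, 2.45], [-1.56, 4.7], [0.09, 2.05], [-2.69, 2.69]. Speed limits (rad/s): [2.57, 2.57, 3.14, 3.14, 3.14, 3.14, 3.14].

### API

Orientations are given as a rotation vector (axis times angle).
In Python, from bench import ctrl gives the robot as it stands. The module is installed in compiled form; this text tells all that it offers.
- The arm moves only by the tool jog_arm, never from a script. Its argument "moves" is one flat list of numbers, 7 for each row, row after row: the shift along the tool's x, y, z in units of 30 cm (1.0 is 30 cm), then the turn, a rotation vector about the tool's x, y, z in units of 60 degrees (1.0 is 60 degrees), then the gripper's target within -1 to 1 (fully open at 1, half-way at 0, shut at -1). In form: [x, y, z, wx, wy, wz, fingers, x, y, z, wx, wy, wz, fingers, ...]. A call has exactly 8 rows; each row is the pose to reach, as a shift and turn from the pose commanded when the call began, along the tool's axes at that moment; what a row does not reach only later rows make up. A row lasts 1/8 s, in which the tool goes at most 62.5 mm and 10.7 degrees, less where a joint would pass 70% of its speed; a pose out of reach is approached as far as the arm can. A call with a number of a shift or a turn outside -1 to 1 is refused whole. A call with a gripper value outside its range is refused whole. The fingers move at their own pace and stop on an object; "newtons" is the grip in N (left out, the last holds). Time passes only in rows, so rows that repeat a pose let the fingers close, or fill a call up. It gives the time, the measured TCP pose, the force, the opening and the grip force at its end, in the units of the state.
- ctrl.get_state(): the state, without advancing time (a new reading comes with each control period).
- ctrl.get_image(name): name is "scene" or "top" or "wrist"; returns a dict with "pixels" (400x640x3 uint8, red, green, blue), "fx", "fy", "cx", "cy" (pixels), "dist" ([k1, k2, p1, p2, k3] as OpenCV has them; the pictures are not rectified), "xyz" and "rotation" of the camera in the world; the wrist camera has in their place "tool_from_camera" (4x4, takes a point from camera to tool coordinates, whose origin is the TCP and whose axes are the flange's). Camera axes: x right, y up, looking along -z (the intrinsics and any distortion apply to the point x, -y, -z); pixel columns grow to the right and rows downward; lengths in m; the calibration is good to about 2 mm. A picture is of the moment at which its call begins: read the wrist's pose just before it. There is no depth.
- ctrl.close_job(): hands the job in; it is judged then, once.
The state is a dict: "time": time; "joint_positions": joint angles; "qd": joint speeds; "joint_torque": joint torques, N m; "position": TCP position; "tool_rot": TCP orientation; "ft_force": force on the tool from outside, world axes, zero at the start; "torque": the same for the moment, N m; "grip_width": opening from 0.0 (shut) to 1.0 (fully open); "grip_force": force on a finger pad.
Only numpy, scipy, OpenCV 4.12 (cv2) and the standard library are available. Lean on these libraries where they do the work, as an engineer would, in place of code of your own. Each camera call takes 0.05 s, during which the arm holds its last target. There are 200 camera calls.

## Working session

There is one attempt and no reset: what is moved stays moved. The work goes in short steps, Python scripts to look and compute and a tool call to move; the robot and the scene stay as the last step left them, time stands still between calls to the robot, and variables do not carry over. Pictures are saved under pics/ and viewed, at most 10 in all, crops included, and the job is handed in when it is done.

Besides the shell and the picture viewer there is one more tool, called by a JSON object that holds its "api" and its "payload", one argument or row to a line. jog_arm: Moves the arm, as the interface text tells. Its arguments: {"type":"object","properties":{"moves":{"type":"array"},"newtons":{"type":"number"}},"required":["moves"]}

```bash
mkdir -p pics; python3 - <<'E'
from bench import ctrl
import cv2
s=ctrl.get_state(); print({k:s[k] for k in('time','position','tool_rot','grip_width')},ctrl.grasp_offset)
for n in('scene','top'):
    i=ctrl.get_image(n); cv2.imwrite(f'pics/{n}0.png',i['pixels'][:,:,::-1]); print(n,{k:v for k,v in i.items() if k!='pixels'})
E
```

```text
{'time': 0.0, 'position': array([ 0.24674254, -0.60073414,  0.22145491]), 'tool_rot': array([-3.08026727e+00, -6.08127309e-01,  7.39449018e-04]), 'grip_width': 0.9959820795214326} 0.0187
scene {'fx': 469.72402519113325, 'fy': 469.72402519113325, 'cx': 318.86941670845306, 'cy': 205.68945350079497, 'dist': array([-0.01453521,  0.        ,  0.        ,  0.        ,  0.        ]), 'xyz': array([-0.27461953, -1.07143593,  0.54836937]), 'rotation': array([ 1.04128603, -0.52478246, -0.78621332])}
top {'fx': 507.79901574835134, 'fy': 507.79901574835134, 'cx': 321.2690297628922, 'cy': 202.55452752561473, 'dist': array([-0.01130484,  0.        ,  0.        ,  0.        ,  0.        ]), 'xyz': array([ 0.23408424, -0.45488127,  1.42492578]), 'rotation': array([ 0.15722733, -0.14970287, -1.59157701])}
```

View pics/scene0.png

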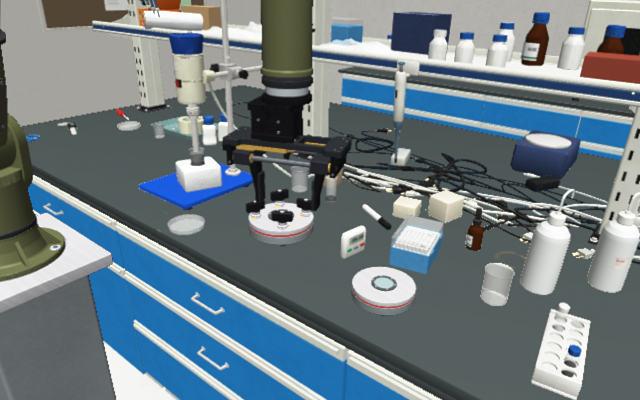

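View pics/top0.png

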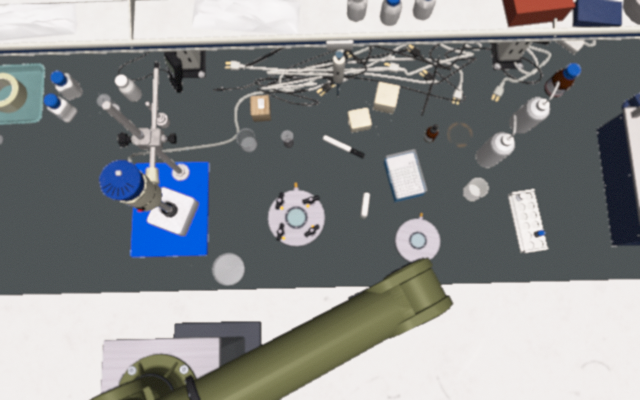

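The scene picture shows two round cells. One is at (281,222), or (296,217) in top: it has four black T-nuts and is larger. The other is at (384,288), or (417,240) in top: it is smaller and has no nuts. The first fits the description. I'll measure it and confirm it in an enlarged crop.

```bash
cat > h.py <<'E'
from bench import ctrl
import cv2, numpy as np
from scipy.spatial.transform import Rotation as R
def grab(n):
    s=ctrl.get_state(); i=ctrl.get_image(n)
    i['K']=np.array([[i['fx'],0,i['cx']],[0,i['fy'],i['cy']],[0,0,1]])
    if n=='wrist':
        T=np.eye(4); T[:3,:3]=R.from_rotvec(s['tool_rot']).as_matrix(); T[:3,3]=s['position']
        T=T@i['tool_from_camera']; i['P'],i['M']=T[:3,3],T[:3,:3]
    else: i['P'],i['M']=np.array(i['xyz']),R.from_rotvec(i['rotation']).as_matrix()
    return i
def cast(i,uv,z):
    uv=np.asarray(uv,float).reshape(-1,1,2)
    p=cv2.undistortPoints(uv,i['K'],i['dist'])[:,0]
    d=np.c_[p[:,0],-p[:,1],-np.ones(len(p))]@i['M'].T
    return i['P']+d*((z-i['P'][2])/d[:,2])[:,None]
def proj(i,X):
    c=(np.atleast_2d(X)-i['P'])@i['M']; c=c*[1,-1,-1]
    return cv2.projectPoints(c,np.zeros(3),np.zeros(3),i['K'],i['dist'])[0][:,0]
E
python3 - <<'E'
from h import *
i=grab('top'); im=i['pixels']; cv2.imwrite('pics/crop1.png',cv2.resize(im[165:275,240:460,::-1],None,fx=3.5,fy=3.5,interpolation=cv2.INTER_CUBIC))
# lid: bright low saturation region
for (x,y) in((296,217),(417,240)):
    sub=im[y-45:y+45,x-45:x+45]; m=(sub.min(2)>110).astype(np.uint8)
    m=cv2.morphologyEx(m,cv2.MORPH_CLOSE,np.ones((9,9)))
    c=max(cv2.findContours(m,0,1)[0],key=cv2.contourArea)
    p=cast(i,c[:,0]+[x-45,y-45],.044)[:,:2].astype(np.float32)
    print(cv2.minEnclosingCircle(p),cv2.fitEllipse(p))
i=grab('wrist'); print(i['P'],i['M'],i['fx'],i['tool_from_camera'])
E
```

```text
((0.4702101945877075, -0.38197073340415955), 0.0828566774725914) ((0.46723073720932007, -0.381206750869751), (0.15537308156490326, 0.15689893066883087), 114.02670288085938)
((0.39829397201538086, -0.7107587456703186), 0.0648668110370636) ((0.3973805904388428, -0.7115802764892578), (0.117928147315979, 0.12417435646057129), 11.767026901245117)
[ 0.31444589 -0.57290089  0.38445567] [[ 0.3808165   0.89069288  0.24828407]
 [-0.92464879  0.36736702  0.10032992]
 [-0.00184823 -0.26778285  0.96347752]] 292.25556685113213 [[ 8.35653012e-04  9.63505063e-01  2.67688805e-01  7.31755583e-02]
 [ 9.99999560e-01 -9.18989368e-04  1.86030430e-04 -4.04157502e-04]
 [ 4.25244427e-04  2.67688532e-01 -9.63505407e-01 -1.62726951e-01]
 [ 0.00000000e+00  0.00000000e+00  0.00000000e+00  1.00000000e+00]]
```

View pics/crop1.png

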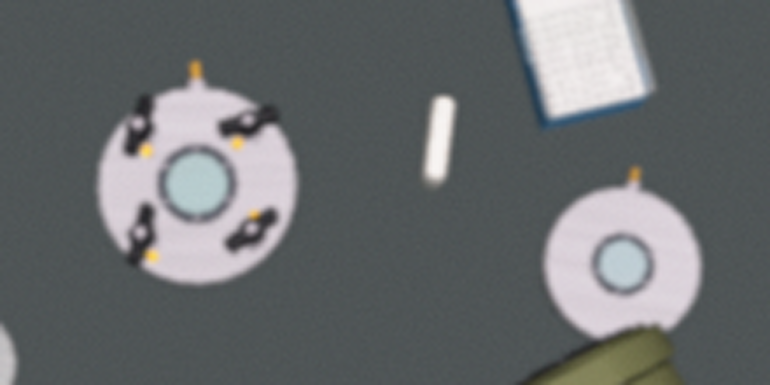

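The crop shows the left cell centred near crop pixel (197,184). It is 156 mm across with four T-nuts and yellow tabs, so it is the one. The right cell, at (622,264), is about 120 mm across with no nuts. I'll move above the larger one.

{"api": "jog_arm", "payload": {
  "moves": [0.957,-0.4,0.2,0,0,0.37,1,0.957,-0.4,0.2,0,0,0.37,1,0.957,-0.4,0.2,0,0,0.37,1,0.957,-0.4,0.2,0,0,0.37,1,0.957,-0.4,0.2,0,0,0.37,1,0.957,-0.4,0.2,0,0,0.37,1,0.957,-0.4,0.2,0,0,0.37,1,0.957,-0.4,0.2,0,0,0.37,1],
  "newtons": 40
}}

```text
time: 1.2
position: [0.4653, -0.3834, 0.1628]
tool_rot: [3.14, -0.002, -0.001]
ft_force: [-1.1, -0.1, -0.0]
grip_width: 0.999
grip_force: 0.0
```

```bash
python3 - <<'E'
from h import *
s=ctrl.get_state(); print(s['time'],s['position'],s['tool_rot'],s['joint_positions'],s['ft_force'],s['torque'])
i=grab('wrist'); im=i['pixels']; np.save('w1.npy',im)
print(proj(i,[[.467,-.381,.047]]),i['P'])
cv2.imwrite('pics/w1.png',im[:,:,::-1])
E
```

```text
1.2 [ 0.46534405 -0.38335754  0.16277149] [ 3.14036122e+00 -1.58597941e-03 -9.21146627e-04] [ 0.80949131  0.26419158 -0.19519376  1.64763485  0.05509575  1.23479352
 -0.96906867] [-1.07262329 -0.0586736  -0.01805668] [-0.02045737  0.00838372  0.03989552]
[[319.59519851 192.74236151]] [ 0.53844695 -0.38278629  0.3254562 ]
```

View pics/w1.png

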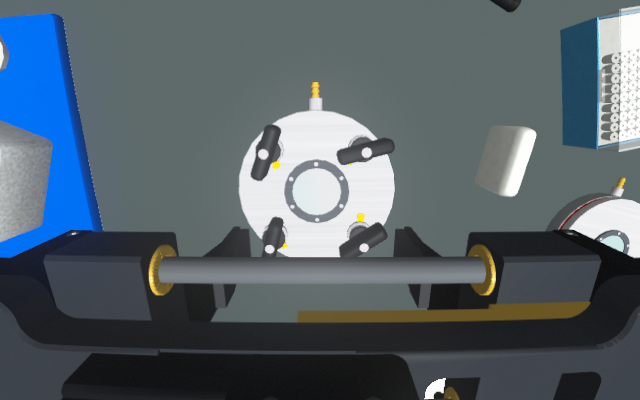

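The wrist view shows the nuts: a (264,154), d (366,152), b (273,240) and c (364,246). Their yellow tabs are at (276,165), (361,217) and (284,245), and b and c are partly hidden by the gripper. I'll back off 5 cm to see all four.

{"api": "jog_arm", "payload": {
  "moves": [-0.18,0,0,0,0,0,1,-0.18,0,0,0,0,0,1,-0.18,0,0,0,0,0,1,-0.18,0,0,0,0,0,1,-0.18,0,0,0,0,0,1,-0.18,0,0,0,0,0,1,-0.18,0,0,0,0,0,1,-0.18,0,0,0,0,0,1]
}}

```text
time: 2.25
position: [0.413, -0.3812, 0.1625]
tool_rot: [3.142, 0.004, -0.0]
ft_force: [0.0, -0.6, 0.3]
grip_width: 1.0
grip_force: 0.0
```

```bash
cat > meas.py <<'E'
from h import *
import sys
def meas(name, guess_c=(.467,-.381)):
    i=grab('wrist'); im=i['pixels']; s=ctrl.get_state()
    g=cv2.cvtColor(im,cv2.COLOR_RGB2GRAY); out=im.copy()
    # window ring -> centre
    hsv=cv2.cvtColor(im,cv2.COLOR_RGB2HSV)
    lidm=(g>150).astype(np.uint8); lidm=cv2.morphologyEx(lidm,cv2.MORPH_CLOSE,np.ones((5,5)))
    dark=(g<75).astype(np.uint8)
    res={}
    n,lab,st,_=cv2.connectedComponentsWithStats(dark)
    for k in range(1,n):
        if not 300<st[k,4]<2500: continue
        pts=np.argwhere(lab==k)[:,::-1].astype(np.float32)
        (c,sz,a)=cv2.minAreaRect(pts); box=cv2.boxPoints((c,sz,a))
        W=cast(i,[c],.08)[0]
        d=W[:2]-guess_c
        if not .04<np.hypot(*d)<.08: continue
        v,x0=cv2.fitLine(pts,cv2.DIST_L2,0,.01,.01).ravel()[:2],None
        e=cast(i,[np.array(c)-20*v,np.array(c)+20*v],.0845)
        ang=np.degrees(np.arctan2(*(e[1]-e[0])[[1,0]]))%180
        x,y,w,h=st[k,:4]
        wm=(g[y:y+h,x:x+w]>185).astype(np.uint8)*cv2.morphologyEx((lab[y:y+h,x:x+w]==k).astype(np.uint8),cv2.MORPH_CLOSE,np.ones((15,15)))
        nn,l2,s2,c2=cv2.connectedComponentsWithStats(wm)
        cand=[(s2[j,4],np.round(cast(i,c2[j]+[x,y],.086)[0],4)[:2]) for j in range(1,nn) if s2[j,4]>15]
        print('nut',np.round(c,1),'area',st[k,4],'len/wid',np.round(sz,1),'yaw %.1f'%ang,'centre',W[:2].round(4),'dots',cand)
        cv2.polylines(out,[box.astype(int)],True,(0,255,0),1)
    y=cv2.inRange(hsv,(20,150,150),(35,255,255))
    n,_,st,c=cv2.connectedComponentsWithStats(y)
    for k in range(1,n):
        if st[k,4]>8: print('yellow',c[k].round(1),st[k,4],cast(i,[c[k]],.045)[0][:2].round(4))
    ring=((g>60)&(g<140)&(hsv[...,1]<60)).astype(np.uint8)
    p=proj(i,[[*guess_c,.047]])[0].astype(int)
    R0=45; x0,y0=p-R0
    sub=g[y0:y0+2*R0,x0:x0+2*R0]
    hc=cv2.HoughCircles(cv2.medianBlur(sub,3),cv2.HOUGH_GRADIENT,1,30,param1=120,param2=15,minRadius=18,maxRadius=40)
    if hc is not None:
        for h in hc[0]: print('ring',h, cast(i,[h[:2]+[x0,y0]],.047)[0][:2].round(4))
    cv2.imwrite(f'pics/{name}.png',cv2.resize(out[60:260,200:440,::-1],None,fx=3,fy=3,interpolation=cv2.INTER_CUBIC))
    print(s['position'].round(4))
if __name__=='__main__': meas(sys.argv[1])
E
python3 meas.py w2
```

```text
nut [265.5  86. ] area 658 len/wid [19.3 61.7] yaw 161.6 centre [ 0.5105 -0.3359] dots [(np.int32(91), array([ 0.51  , -0.3348])), (np.int32(75), array([ 0.5062, -0.3262]))]
nut [371.1  85.7] area 445 len/wid [16.5 61.4] yaw 106.1 centre [ 0.511  -0.4196] dots [(np.int32(29), array([ 0.5196, -0.4184])), (np.int32(95), array([ 0.511 , -0.4195]))]
nut [270.6 189.2] area 427 len/wid [16.7 55.2] yaw 163.9 centre [ 0.4263 -0.3365] dots [(np.int32(34), array([ 0.4343, -0.3291])), (np.int32(70), array([ 0.4253, -0.3358])), (np.int32(48), array([ 0.4183, -0.3451]))]
nut [367.3 187.4] area 559 len/wid [17.9 54.9] yaw 123.2 centre [ 0.4282 -0.4201] dots [(np.int32(34), array([ 0.444 , -0.4228])), (np.int32(64), array([ 0.4267, -0.4203]))]
yellow [317.7  31.2] 96 [ 0.5595 -0.3768]
yellow [353.7 103. ] 57 [ 0.4994 -0.4099]
yellow [275.9 107.5] 51 [ 0.4952 -0.3384]
yellow [634.9 137.5] 43 [ 0.4728 -0.694 ]
yellow [364.8 166. ] 49 [ 0.4411 -0.4224]
yellow [283.6 196.3] 33 [ 0.4105 -0.343 ]
yellow [152.8 275.4] 165 [ 0.3203 -0.1959]
yellow [491.8 265. ] 79 [ 0.3342 -0.5655]
yellow [489.8 288. ] 68 [ 0.3057 -0.5682]
ring [42.5 43.5 34.3] [ 0.4691 -0.3785]
[ 0.413  -0.3813  0.1625]
```

View pics/w2.png

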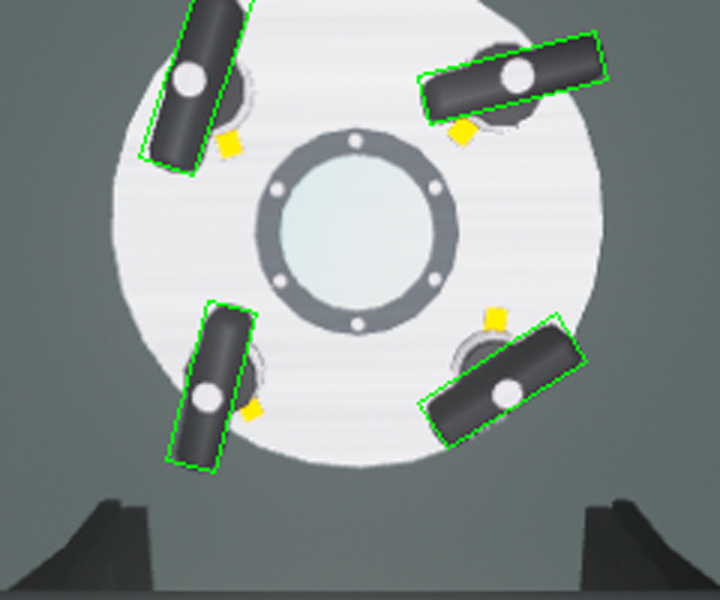

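The enlarged view shows all four nuts, with axis dots at crop pixels a (190,79), d (517,76), b (207,397) and c (507,393). They measure about 85 mm apart and yaws are 162, 104, 167 and 123 degrees, which matches the description. Starting with a at yaw 162°.

{"api": "jog_arm", "payload": {
  "moves": [0.323,-0.154,0.19,0,0,-0.9,-0.3,0.323,-0.154,0.19,0,0,-0.9,-0.3,0.323,-0.154,0.19,0,0,-0.9,-0.3,0.323,-0.154,0.19,0,0,-0.9,-0.3,0.323,-0.154,0.19,0,0,-0.9,-0.3,0.323,-0.154,0.19,0,0,-0.9,-0.3,0.323,-0.154,0.19,0,0,-0.9,-0.3,0.323,-0.154,0.19,0,0,-0.9,-0.3]
}}

```text
time: 3.3
position: [0.5097, -0.3349, 0.1056]
tool_rot: [2.799, 1.427, -0.0]
ft_force: [0.8, 0.3, -0.3]
grip_width: 0.357
grip_force: 0.0
```

{"api": "jog_arm", "payload": {
  "moves": [0,0,0,0,0,-0.9,-0.3,0,0,0,0,0,-0.9,-0.3,0,0,0,0,0,-0.9,-0.3,0,0,0,0,0,-0.9,-0.3,0,0,0,0,0,-0.9,-0.3,0,0,0,0,0,-0.9,-0.3,0,0,0,0,0,-0.9,-0.3,0,0,0,0,0,-0.9,-0.3]
}}

```text
time: 4.3
position: [0.5098, -0.3349, 0.1056]
tool_rot: [1.846, 2.542, -0.0]
ft_force: [0.1, 0.3, -0.3]
grip_width: 0.347
grip_force: 0.0
```

{"api": "jog_arm", "payload": {
  "moves": [0,0,0,0,0,-0.9,-0.3,0,0,0,0,0,-0.9,-0.3,0,0,0,0,0,-0.9,-0.3,0,0,0,0,0,-0.9,-0.3,0,0,0,0,0,-0.9,-0.3,0,0,0,0,0,-0.9,-0.3,0,0,0,0,0,-0.9,-0.3,0,0,0,0,0,-0.9,-0.3]
}}

```text
time: 5.3
position: [0.5098, -0.3348, 0.1056]
tool_rot: [-0.491, -3.103, 0.0]
ft_force: [0.7, -0.0, -0.7]
grip_width: 0.348
grip_force: 0.0
```

```bash
python3 - <<'E'
from h import *
s=ctrl.get_state(); T=R.from_rotvec(s['tool_rot']).as_matrix()
print(s['time'],s['position'],T[:,0],s['joint_positions'],s['grip_width'],s['torque'])
print('to a', T.T@(np.array([.510,-.3348,.0625])-s['position'])/.3,np.degrees(np.arctan2(T[1,0],T[0,0])))
i=grab('wrist'); cv2.imwrite('pics/w3.png',i['pixels'][:,:,::-1])
E
```

```text
5.3 [ 0.5097596  -0.33484326  0.10560323] [-9.51186424e-01  3.08616893e-01 -1.91695917e-05] [ 1.06807989  0.39219272 -0.65226957  1.67655138  0.25612112  1.15969262
  1.60627194] 0.34830148156387997 [ 0.11338601 -0.13373608 -0.058898  ]
to a [-0.00071496  0.00041783  0.14367734] 162.02410219694534
```

View pics/w3.png

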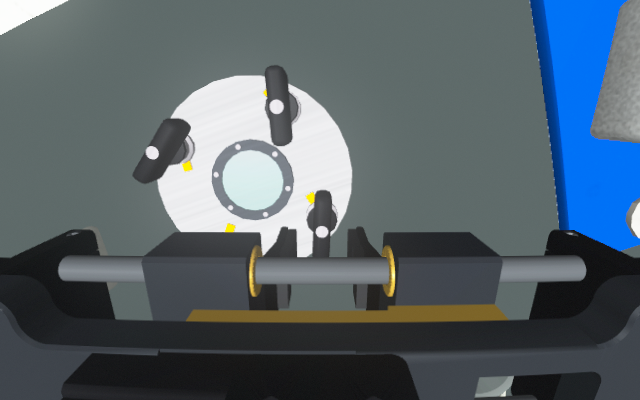

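The picture shows bar a upright at (321,225), centred between the fingers at (289,350). Lowering and gripping.

{"api": "jog_arm", "payload": {
  "moves": [0,0,0.143,0,0,0,-0.3,0,0,0.143,0,0,0,-0.3,0,0,0.143,0,0,0,-1,0,0,0.143,0,0,0,-1,0,0,0.143,0,0,0,-1,0,0,0.143,0,0,0,-1,0,0,0.143,0,0,0,-1,0,0,0.143,0,0,0,-1],
  "newtons": 40
}}

```text
time: 6.35
position: [0.5106, -0.3353, 0.064]
tool_rot: [0.488, 3.101, -0.002]
ft_force: [-1.0, 0.6, 5.3]
grip_width: 0.134
grip_force: 39.7
```

```bash
cat > st.py <<'E'
from h import *
s=ctrl.get_state(); T=R.from_rotvec(s['tool_rot']).as_matrix()
print(s['time'],s['position'].round(4),'yaw %.2f'%np.degrees(np.arctan2(T[1,0],T[0,0])),'F',s['ft_force'].round(1),'M',s['torque'].round(3),'w',s['grip_width'].round(3),'g',s['grip_force'],'j7 %.2f'%s['joint_positions'][6],'t7 %.3f'%s['joint_torque'][6])
E
python3 st.py
```

```text
Traceback (most recent call last):
  File "st.py", line 3, in <module>
    print(s['time'],s['position'].round(4),'yaw %.2f'%np.degrees(np.arctan2(T[1,0],T[0,0])),'F',s['ft_force'].round(1),'M',s['torque'].round(3),'w',s['grip_width'].round(3),'g',s['grip_force'],'j7 %.2f'%s['joint_positions'][6],'t7 %.3f'%s['joint_torque'][6])
                                                                                                                                                    ^^^^^^^^^^^^^^^^^^^^^
AttributeError: 'float' object has no attribute 'round'
```

{"api": "jog_arm", "payload": {
  "moves": [0,0,0.001,0,0,0.167,-1,0,0,0.002,0,0,0.333,-1,0,0,0.003,0,0,0.5,-1,0,0,0.004,0,0,0.667,-1,0,0,0.004,0,0,0.833,-1,0,0,0.004,0,0,1,-1,0,0,0.004,0,0,1,-1,0,0,0.004,0,0,1,-1]
}}

```text
time: 7.35
position: [0.5103, -0.3356, 0.0627]
tool_rot: [1.97, 2.445, -0.001]
ft_force: [-0.8, 0.3, 6.0]
grip_width: 0.133
grip_force: 39.7
```

```bash
sed -i "s/s\['grip_width'\].round(3)/round(s['grip_width'],3)/" st.py; python3 st.py
```

```text
7.35 [ 0.5103 -0.3356  0.0627] yaw 102.29 F [-0.8  0.3  6. ] M [-0.148  0.035 -0.101] w 0.133 g 39.705596566200256 j7 0.61 t7 0.078
```

{"api": "jog_arm", "payload": {
  "moves": [0,0,0,0,0,0,-0.3,0,0,0,0,0,0,-0.3,0,0,-0.145,0,0,0,-0.3,-0.11,-0.165,-0.145,0,0,-0.17,-0.3,-0.221,-0.331,-0.145,0,0,-0.345,-0.3,-0.221,-0.331,-0.145,0,0,-0.345,-0.3,-0.221,-0.331,-0.145,0,0,-0.345,-0.3,-0.221,-0.331,-0.145,0,0,-0.345,-0.3]
}}

```text
time: 8.35
position: [0.428, -0.4188, 0.1048]
tool_rot: [1.5, 2.761, 0.002]
ft_force: [-0.0, 0.2, -0.0]
grip_width: 0.351
grip_force: 0.0
```

```bash
python3 st.py; python3 - <<'E'
from h import *
i=grab('wrist'); im=i['pixels'][60:260,140:460]; cv2.imwrite('pics/w4.png',cv2.resize(im[:,:,::-1],None,fx=2,fy=2))
E
```

```text
8.35 [ 0.428  -0.4188  0.1048] yaw 122.98 F [-0.   0.2 -0. ] M [ 0.056 -0.185  0.049] w 0.351 g 0.0 j7 1.18 t7 -0.003
```

View pics/w4.png

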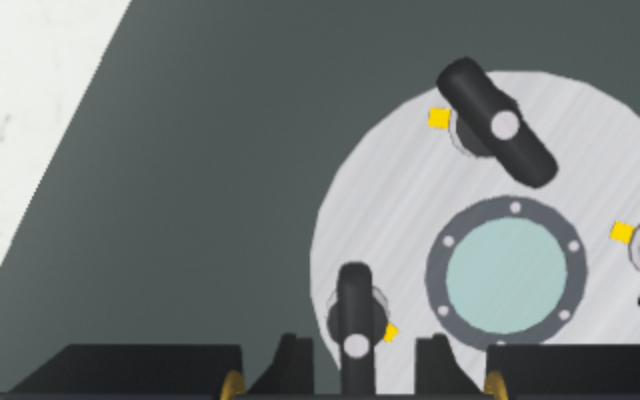

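The crop shows bar c upright at (355,320), about centred between the fingers. Nut a's yellow tab is at (440,118). Going down on c.

{"api": "jog_arm", "payload": {
  "moves": [0,0,0,0,0,0,-0.3,0,0,0.141,0,0,0,-0.3,0,0,0.141,0,0,0,-0.3,0,0,0.141,0,0,0,-1,0,0,0.141,0,0,0,-1,0,0,0.141,0,0,0,-1,0,0,0.141,0,0,0,-1,0,0,0.141,0,0,0,-1]
}}

```text
time: 9.4
position: [0.4269, -0.4216, 0.0641]
tool_rot: [1.503, 2.757, -0.002]
ft_force: [-2.1, -1.5, 6.1]
grip_width: 0.133
grip_force: 39.8
```

```bash
python3 st.py
```

```text
9.4 [ 0.4269 -0.4216  0.0641] yaw 122.82 F [-2.1 -1.5  6.1] M [-0.084  0.295  0.077] w 0.133 g 39.81102526187897 j7 1.17 t7 -0.060
```

{"api": "jog_arm", "payload": {
  "moves": [0,0,0.001,0,0,0.167,-1,0,0,0.002,0,0,0.333,-1,0,0,0.003,0,0,0.5,-1,0,0,0.004,0,0,0.667,-1,0,0,0.004,0,0,0.833,-1,0,0,0.004,0,0,1,-1,0,0,0.004,0,0,1,-1,0,0,0.004,0,0,1,-0.3]
}}

```text
time: 10.4
position: [0.4268, -0.4206, 0.0618]
tool_rot: [2.681, 1.637, 0.001]
ft_force: [-0.0, 0.5, -0.2]
grip_width: 0.185
grip_force: 0.0
```

{"api": "jog_arm", "payload": {
  "moves": [0,0,0,0,0,0,-0.3,0,0,-0.145,0,0,0,-0.3,0.12,-0.065,-0.145,0,0,-0.17,-0.3,0.249,-0.133,-0.145,0,0,-0.34,-0.3,0.249,-0.133,-0.145,0,0,-0.51,-0.3,0.249,-0.133,-0.145,0,0,-0.68,-0.3,0.249,-0.133,-0.145,0,0,-0.85,-0.3,0.249,-0.133,-0.145,0,0,-0.9,-0.3]
}}

```text
time: 11.4
position: [0.4252, -0.3355, 0.1047]
tool_rot: [-1.641, -2.679, -0.001]
ft_force: [0.5, -0.1, -0.0]
grip_width: 0.353
grip_force: 0.0
```

{"api": "jog_arm", "payload": {
  "moves": [0,0,0,0,0,-0.17,-0.3,0,0,0,0,0,-0.34,-0.3,0,0,0,0,0,-0.51,-0.3,0,0,0,0,0,-0.68,-0.3,0,0,0,0,0,-0.835,-0.3,0,0,0,0,0,-0.835,-0.3,0,0,0,0,0,-0.835,-0.3,0,0,0,0,0,-0.835,-0.3]
}}

```text
time: 12.4
position: [0.4252, -0.3358, 0.1049]
tool_rot: [-0.36, -3.121, -0.0]
ft_force: [0.1, 0.8, -0.2]
grip_width: 0.352
grip_force: 0.0
```

```bash
python3 st.py; python3 - <<'E'
from h import *
i=grab('wrist'); im=i['pixels'][60:260,140:460]; cv2.imwrite('pics/w5.png',cv2.resize(im[:,:,::-1],None,fx=2,fy=2))
E
```

```text
12.4 [ 0.4252 -0.3358  0.1049] yaw 166.86 F [ 0.1  0.8 -0.2] M [ 0.112 -0.145  0.031] w 0.352 g 0.0 j7 1.86 t7 -0.017
```

View pics/w5.png

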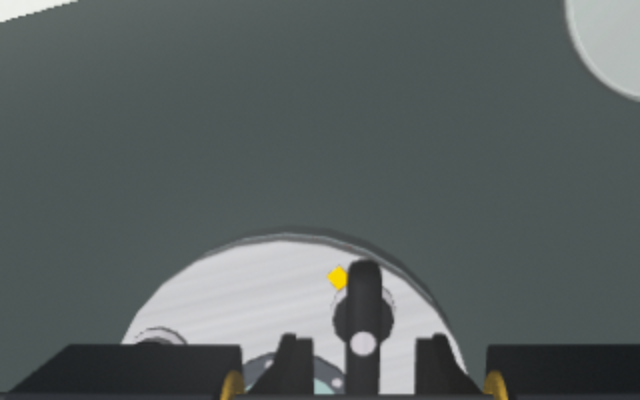

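The crop shows bar b upright at (364,310), between the fingers, with its tab at (338,278). Giving b its bite, then on to d.

{"api": "jog_arm", "payload": {
  "moves": [0,0,0.141,0,0,0,-0.3,0,0,0.141,0,0,0,-0.3,0,0,0.141,0,0,0,-1,0,0,0.141,0,0,0,-1,0,0,0.141,0,0,0,-1,0,0,0.141,0,0,0,-1,0,0,0.141,0,0,0,-1,0,0,0.141,0,0,0,-1]
}}

```text
time: 13.45
position: [0.426, -0.3364, 0.0639]
tool_rot: [0.358, 3.12, -0.002]
ft_force: [0.4, 2.3, 6.2]
grip_width: 0.137
grip_force: 39.9
```

{"api": "jog_arm", "payload": {
  "moves": [0,0,0.001,0,0,0.167,-1,0,0,0.002,0,0,0.333,-1,0,0,0.003,0,0,0.5,-1,0,0,0.004,0,0,0.667,-1,0,0,0.004,0,0,0.833,-1,0,0,0.004,0,0,1,-1,0,0,0.004,0,0,1,-1,0,0,0.004,0,0,1,-0.3]
}}

```text
time: 14.45
position: [0.4252, -0.336, 0.0616]
tool_rot: [1.868, 2.526, -0.0]
ft_force: [-0.2, -0.3, -0.9]
grip_width: 0.189
grip_force: 0.0
```

{"api": "jog_arm", "payload": {
  "moves": [0,0,0,0,0,0,-0.3,0,0,-0.145,0,0,0,-0.3,-0.17,0.1,-0.145,0,0,0.05,-0.3,-0.35,0.193,-0.145,0,0,0.05,-0.3,-0.35,0.193,-0.145,0,0,0.05,-0.3,-0.35,0.193,-0.145,0,0,0.05,-0.3,-0.35,0.193,-0.145,0,0,0.05,-0.3,-0.35,0.193,-0.145,0,0,0.05,-0.3]
}}

```text
time: 15.45
position: [0.5108, -0.4189, 0.1058]
tool_rot: [1.934, 2.474, -0.001]
ft_force: [0.3, 0.4, 0.2]
grip_width: 0.346
grip_force: 0.0
```

```bash
python3 st.py; python3 - <<'E'
from h import *
i=grab('wrist'); im=i['pixels'][60:260,140:460]; cv2.imwrite('pics/w6.png',cv2.resize(im[:,:,::-1],None,fx=2,fy=2))
E
```

```text
15.45 [ 0.5108 -0.4189  0.1058] yaw 103.97 F [0.3 0.4 0.2] M [-0.024 -0.114  0.008] w 0.346 g 0.0 j7 0.77 t7 0.002
```

View pics/w6.png

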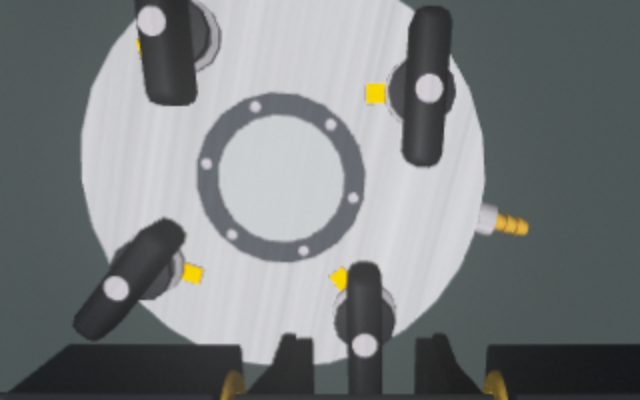

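The crop shows bar d upright at (365,310) and the bitten nuts at the expected turns: a (428,88), b (152,20) and c (116,288). Tabs have not moved. Giving d its bite, then returning to a.

{"api": "jog_arm", "payload": {
  "moves": [0,0,0.144,0,0,0,-0.3,0,0,0.144,0,0,0,-0.3,0,0,0.144,0,0,0,-1,0,0,0.144,0,0,0,-1,0,0,0.144,0,0,0,-1,0,0,0.144,0,0,0,-1,0,0,0.144,0,0,0,-1,0,0,0.144,0,0,0,-1]
}}

```text
time: 16.5
position: [0.5115, -0.4203, 0.0634]
tool_rot: [1.935, 2.473, -0.001]
ft_force: [-2.6, 1.0, 6.2]
grip_width: 0.137
grip_force: 40.0
```

{"api": "jog_arm", "payload": {
  "moves": [0,0,0.001,0,0,0.125,-1,0,0,0.001,0,0,0.25,-1,0,0,0.002,0,0,0.375,-1,0,0,0.002,0,0,0.5,-1,0,0,0.003,0,0,0.625,-1,0,0,0.003,0,0,0.75,-1,0,0,0.004,0,0,0.875,-1,0,0,0.004,0,0,1,-1]
}}

```text
time: 17.5
position: [0.5112, -0.4202, 0.0621]
tool_rot: [2.915, 1.168, -0.0]
ft_force: [-3.2, 0.8, 4.7]
grip_width: 0.138
grip_force: 40.0
```

```bash
python3 st.py
```

```text
17.5 [ 0.5112 -0.4202  0.0621] yaw 43.68 F [-3.2  0.8  4.7] M [0.048 0.527 0.109] w 0.138 g 39.96050477027893 j7 -0.22 t7 0.941
```

{"api": "jog_arm", "payload": {
  "moves": [0,0,0,0,0,0,-1,0,0,0,0,0,0,-0.3,0,0,0,0,0,0,-0.3,0,0,-0.145,0,0,0,-0.3,0,0,-0.145,0,0,0,-0.3,0,0,-0.145,0,0,-0.1,-0.3,0,0,-0.145,0,0,-0.2,-0.3,0,0,-0.145,0,0,-0.3,-0.3]
}}

```text
time: 18.5
position: [0.5108, -0.4188, 0.1029]
tool_rot: [-2.689, -1.621, 0.001]
ft_force: [-0.3, -0.3, -1.0]
grip_width: 0.35
grip_force: 0.0
```

```bash
python3 st.py; python3 - <<'E'
from h import *
s=ctrl.get_state(); T=R.from_rotvec(s['tool_rot']).as_matrix()
print(T.T@(np.array([.510,-.3350,.105])-s['position'])/.3)
E
```

```text
18.5 [ 0.5108 -0.4188  0.1029] yaw 62.15 F [-0.3 -0.3 -1. ] M [-0.04  -0.053 -0.025] w 0.35 g 0.0 j7 0.09 t7 -0.829
[ 0.24583331 -0.13293987 -0.00680498]
```

{"api": "jog_arm", "payload": {
  "moves": [0.12,-0.065,0,0,0,-0.17,-0.3,0.245,-0.133,0,0,0,-0.34,-0.3,0.245,-0.133,0,0,0,-0.51,-0.3,0.245,-0.133,0,0,0,-0.67,-0.3,0.245,-0.133,0,0,0,-0.67,-0.3,0.245,-0.133,0,0,0,-0.67,-0.3,0.245,-0.133,0.142,0,0,-0.67,-0.3,0.245,-0.133,0.142,0,0,-0.67,-0.3]
}}

```text
time: 19.5
position: [0.5078, -0.3343, 0.0581]
tool_rot: [-1.972, -2.436, 0.001]
ft_force: [-0.2, -0.6, -0.7]
grip_width: 0.345
grip_force: 0.0
```

```bash
python3 st.py
```

```text
19.5 [ 0.5078 -0.3343  0.0581] yaw 102.04 F [-0.2 -0.6 -0.7] M [ 0.021 -0.093  0.045] w 0.345 g 0.0 j7 0.63 t7 -0.061
```

{"api": "jog_arm", "payload": {
  "moves": [0,0,0,0,0,0,-0.3,0,0,0,0,0,0,-0.3,0,0,0,0,0,0,-0.3,0,0,0,0,0,0,-1,0,0,0,0,0,0,-1,0,0,0,0,0,0,-1,0,0,0,0,0,0,-1,0,0,0,0,0,0,-1]
}}

```text
time: 20.5
position: [0.5105, -0.336, 0.0617]
tool_rot: [1.974, 2.444, -0.0]
ft_force: [-1.2, 0.6, 3.3]
grip_width: 0.136
grip_force: 40.1
```

```bash
python3 st.py
```

```text
20.5 [ 0.5105 -0.336   0.0617] yaw 102.12 F [-1.2  0.6  3.3] M [ 0.023  0.223 -0.088] w 0.136 g 40.093134669587016 j7 0.63 t7 0.060
```

{"api": "jog_arm", "payload": {
  "moves": [0,0,0,0,0,0.085,-1,0,0,0.001,0,0,0.17,-1,0,0,0.001,0,0,0.255,-1,0,0,0.001,0,0,0.34,-1,0,0,0.002,0,0,0.425,-1,0,0,0.002,0,0,0.5,-1,0,0,0.002,0,0,0.55,-1,0,0,0.002,0,0,0.6,-1]
}}

```text
time: 21.5
position: [0.51, -0.336, 0.0609]
tool_rot: [-2.634, -1.712, 0.002]
ft_force: [-1.9, 0.7, 2.9]
grip_width: 0.133
grip_force: 40.2
```

```bash
python3 st.py
```

```text
21.5 [ 0.51   -0.336   0.0609] yaw 66.05 F [-1.9  0.7  2.9] M [0.015 0.418 0.045] w 0.133 g 40.17165678553283 j7 0.04 t7 0.331
```

{"api": "jog_arm", "payload": {
  "moves": [0,0,0,0,0,0.02,-1,0,0,0,0,0,0.035,-1,0,0,0,0,0,0.05,-1,0,0,0,0,0,0.07,-1,0,0,0,0,0,0.085,-1,0,0,0,0,0,0.1,-1,0,0,0.001,0,0,0.12,-1,0,0,0.001,0,0,0.135,-1]
}}

```text
time: 22.5
position: [0.5099, -0.3359, 0.0606]
tool_rot: [-2.748, -1.522, 0.002]
ft_force: [-5.4, 0.6, 5.6]
grip_width: 0.133
grip_force: 40.2
```

```bash
python3 st.py
```

```text
22.5 [ 0.5099 -0.3359  0.0606] yaw 57.96 F [-5.4  0.6  5.6] M [0.05  1.263 0.11 ] w 0.133 g 40.230813841335475 j7 -0.10 t7 0.033
```

{"api": "jog_arm", "payload": {
  "moves": [0,0,0,0,0,0.02,-1,0,0,0,0,0,0.035,-1,0,0,0,0,0,0.05,-1,0,0,0,0,0,0.07,-1,0,0,0,0,0,0.085,-1,0,0,0,0,0,0.1,-1,0,0,0.001,0,0,0.12,-1,0,0,0.001,0,0,0.135,-1]
}}

```text
time: 23.5
position: [0.5099, -0.3359, 0.0604]
tool_rot: [-2.848, -1.324, 0.002]
ft_force: [-6.1, 1.1, 5.9]
grip_width: 0.133
grip_force: 40.2
```

```bash
python3 st.py
```

```text
23.5 [ 0.5099 -0.3359  0.0604] yaw 49.86 F [-6.1  1.1  5.9] M [0.198 1.406 0.068] w 0.133 g 40.248881148690856 j7 -0.23 t7 0.034
```

{"api": "jog_arm", "payload": {
  "moves": [0,0,0,0,0,0.02,-1,0,0,0,0,0,0.035,-1,0,0,0,0,0,0.05,-1,0,0,0,0,0,0.07,-1,0,0,0,0,0,0.085,-1,0,0,0,0,0,0.1,-1,0,0,0.001,0,0,0.12,-1,0,0,0.001,0,0,0.135,-1]
}}

```text
time: 24.5
position: [0.5098, -0.3358, 0.0603]
tool_rot: [-2.934, -1.12, 0.002]
ft_force: [-7.1, 0.8, 7.5]
grip_width: 0.134
grip_force: 40.4
```

```bash
python3 st.py
```

```text
24.5 [ 0.5098 -0.3358  0.0603] yaw 41.79 F [-7.1  0.8  7.5] M [0.277 1.556 0.261] w 0.134 g 40.389302146359114 j7 -0.36 t7 -0.113
```

{"api": "jog_arm", "payload": {
  "moves": [0,0,0,0,0,0.01,-1,0,0,0,0,0,0.02,-1,0,0,0,0,0,0.03,-1,0,0,0,0,0,0.04,-1,0,0,0,0,0,0.05,-1,0,0,0,0,0,0.055,-1,0,0,0,0,0,0.06,-1,0,0,0,0,0,0.065,-1]
}}

```text
time: 25.5
position: [0.5098, -0.3358, 0.0603]
tool_rot: [-2.97, -1.021, 0.003]
ft_force: [-6.1, 0.5, 7.1]
grip_width: 0.133
grip_force: 40.4
```

```bash
python3 st.py
```

```text
25.5 [ 0.5098 -0.3358  0.0603] yaw 37.94 F [-6.1  0.5  7.1] M [0.247 1.543 0.343] w 0.133 g 40.443180588627 j7 -0.43 t7 -0.298
```

{"api": "jog_arm", "payload": {
  "moves": [0,0,0,0,0,0.015,-1,0,0,0,0,0,0.015,-0.3,0,0,0,0,0,0.015,-0.3,0,0,-0.147,0,0,0,-0.3,-0.2,0.026,-0.147,0,0,-0.16,-0.3,-0.393,0.052,-0.147,0,0,-0.32,-0.3,-0.393,0.052,-0.147,0,0,-0.415,-0.3,-0.393,0.052,-0.147,0,0,-0.415,-0.3]
}}

```text
time: 26.5
position: [0.4278, -0.4205, 0.1037]
tool_rot: [2.682, 1.635, 0.003]
ft_force: [1.4, 0.3, 0.1]
grip_width: 0.351
grip_force: 0.0
```

{"api": "jog_arm", "payload": {
  "moves": [0,0,0,0,0,0,-0.3,0,0,0.142,0,0,0,-0.3,0,0,0.142,0,0,0,-0.3,0,0,0.142,0,0,0,-0.3,0,0,0.142,0,0,0,-1,0,0,0.142,0,0,0,-1,0,0,0.142,0,0,0,-1,0,0,0.142,0,0,0,-1]
}}

```text
time: 27.5
position: [0.4268, -0.4207, 0.0623]
tool_rot: [-2.681, -1.637, 0.001]
ft_force: [-3.1, 2.7, 6.5]
grip_width: 0.132
grip_force: 40.0
```

```bash
python3 st.py
```

```text
27.5 [ 0.4268 -0.4207  0.0623] yaw 62.82 F [-3.1  2.7  6.5] M [0.452 0.602 0.094] w 0.132 g 40.00049293041229 j7 0.20 t7 -0.044
```

{"api": "jog_arm", "payload": {
  "moves": [0,0,0,0,0,0.085,-1,0,0,0.001,0,0,0.17,-1,0,0,0.001,0,0,0.255,-1,0,0,0.001,0,0,0.34,-1,0,0,0.002,0,0,0.425,-1,0,0,0.002,0,0,0.5,-1,0,0,0.003,0,0,0.55,-1,0,0,0.003,0,0,0.6,-1]
}}

```text
time: 28.5
position: [0.427, -0.4209, 0.0615]
tool_rot: [3.056, 0.726, -0.0]
ft_force: [-2.0, 0.8, 4.2]
grip_width: 0.131
grip_force: 40.0
```

```bash
python3 st.py
```

```text
28.5 [ 0.427  -0.4209  0.0615] yaw 26.74 F [-2.   0.8  4.2] M [0.366 0.534 0.069] w 0.131 g 40.00034809112549 j7 -0.40 t7 0.341
```

{"api": "jog_arm", "payload": {
  "moves": [0,0,0,0,0,0.02,-1,0,0,0,0,0,0.035,-1,0,0,0,0,0,0.05,-1,0,0,0,0,0,0.07,-1,0,0,0,0,0,0.085,-1,0,0,0,0,0,0.1,-1,0,0,0.001,0,0,0.12,-1,0,0,0.001,0,0,0.135,-1]
}}

```text
time: 29.5
position: [0.4271, -0.421, 0.0615]
tool_rot: [3.099, 0.511, -0.0]
ft_force: [-1.8, 1.6, 7.4]
grip_width: 0.135
grip_force: 40.0
```

```bash
python3 st.py
```

```text
29.5 [ 0.4271 -0.421   0.0615] yaw 18.74 F [-1.8  1.6  7.4] M [0.395 0.64  0.25 ] w 0.135 g 40.0443309545517 j7 -0.53 t7 -0.176
```

{"api": "jog_arm", "payload": {
  "moves": [0,0,0,0,0,0.01,-1,0,0,0,0,0,0.02,-1,0,0,0,0,0,0.03,-1,0,0,0,0,0,0.04,-1,0,0,0,0,0,0.05,-1,0,0,0,0,0,0.055,-1,0,0,0,0,0,0.06,-1,0,0,0,0,0,0.065,-1]
}}

```text
time: 30.5
position: [0.4271, -0.421, 0.0615]
tool_rot: [3.114, 0.407, -0.0]
ft_force: [-2.6, 1.7, 5.4]
grip_width: 0.136
grip_force: 40.1
```

```bash
python3 st.py
```

```text
30.5 [ 0.4271 -0.421   0.0615] yaw 14.89 F [-2.6  1.7  5.4] M [0.272 0.599 0.418] w 0.136 g 40.09610652923584 j7 -0.59 t7 -0.361
```

{"api": "jog_arm", "payload": {
  "moves": [0,0,0,0,0,0,-0.3,0,0,0,0,0,0,-0.3,0,0,-0.147,0,0,0,-0.3,0.034,-0.137,-0.147,0,0,-0.17,-0.3,0.068,-0.274,-0.147,0,0,-0.34,-0.3,0.068,-0.274,-0.147,0,0,-0.51,-0.3,0.068,-0.274,-0.147,0,0,-0.68,-0.3,0.068,-0.274,-0.147,0,0,-0.85,-0.3]
}}

```text
time: 31.5
position: [0.4259, -0.3358, 0.1042]
tool_rot: [2.632, 1.715, 0.0]
ft_force: [0.2, 0.1, 0.4]
grip_width: 0.35
grip_force: 0.0
```

{"api": "jog_arm", "payload": {
  "moves": [0,0,0,0,0,-0.17,-0.3,0,0,0,0,0,-0.34,-0.3,0,0,0,0,0,-0.51,-0.3,0,0,0,0,0,-0.68,-0.3,0,0,0,0,0,-0.68,-0.3,0,0,0,0,0,-0.68,-0.3,0,0,0,0,0,-0.68,-0.3,0,0,0,0,0,-0.68,-0.3]
}}

```text
time: 32.5
position: [0.4259, -0.3359, 0.1044]
tool_rot: [1.878, 2.519, -0.0]
ft_force: [-0.8, 0.5, -0.1]
grip_width: 0.355
grip_force: 0.0
```

```bash
python3 st.py
```

```text
32.5 [ 0.4259 -0.3359  0.1044] yaw 106.59 F [-0.8  0.5 -0.1] M [ 0.03  -0.1   -0.021] w 0.355 g 0.0 j7 0.86 t7 -0.011
```

{"api": "jog_arm", "payload": {
  "moves": [0,0,0.14,0,0,0,-0.3,0,0,0.14,0,0,0,-0.3,0,0,0.14,0,0,0,-0.3,0,0,0.14,0,0,0,-1,0,0,0.14,0,0,0,-1,0,0,0.14,0,0,0,-1,0,0,0.14,0,0,0,-1,0,0,0.14,0,0,0,-1]
}}

```text
time: 33.5
position: [0.4256, -0.3365, 0.0631]
tool_rot: [1.877, 2.519, -0.001]
ft_force: [-3.4, -0.0, 6.3]
grip_width: 0.133
grip_force: 40.0
```

{"api": "jog_arm", "payload": {
  "moves": [0,0,0,0,0,0.085,-1,0,0,0.001,0,0,0.17,-1,0,0,0.001,0,0,0.255,-1,0,0,0.001,0,0,0.34,-1,0,0,0.002,0,0,0.425,-1,0,0,0.002,0,0,0.5,-1,0,0,0.003,0,0,0.55,-1,0,0,0.003,0,0,0.6,-1]
}}

```text
time: 34.5
position: [0.4254, -0.3366, 0.0623]
tool_rot: [2.565, 1.813, -0.002]
ft_force: [-3.6, 0.2, 6.0]
grip_width: 0.134
grip_force: 40.0
```

```bash
python3 st.py
```

```text
34.5 [ 0.4254 -0.3366  0.0623] yaw 70.53 F [-3.6  0.2  6. ] M [0.057 0.69  0.048] w 0.134 g 40.003225207328796 j7 0.24 t7 0.348
```

{"api": "jog_arm", "payload": {
  "moves": [0,0,0,0,0,0.02,-1,0,0,0,0,0,0.035,-1,0,0,0,0,0,0.05,-1,0,0,0,0,0,0.07,-1,0,0,0,0,0,0.085,-1,0,0,0,0,0,0.1,-1,0,0,0.001,0,0,0.12,-1,0,0,0.001,0,0,0.135,-1]
}}

```text
time: 35.5
position: [0.4254, -0.3366, 0.0621]
tool_rot: [2.685, 1.629, -0.002]
ft_force: [-3.3, 0.9, 7.3]
grip_width: 0.132
grip_force: 40.0
```

```bash
python3 st.py
```

```text
35.5 [ 0.4254 -0.3366  0.0621] yaw 62.49 F [-3.3  0.9  7.3] M [0.03  0.849 0.047] w 0.132 g 40.00438034534454 j7 0.10 t7 0.042
```

{"api": "jog_arm", "payload": {
  "moves": [0,0,0,0,0,0.02,-1,0,0,0,0,0,0.035,-1,0,0,0,0,0,0.05,-1,0,0,0,0,0,0.07,-1,0,0,0,0,0,0.085,-1,0,0,0,0,0,0.1,-1,0,0,0.001,0,0,0.12,-1,0,0,0.001,0,0,0.135,-1]
}}

```text
time: 36.5
position: [0.4254, -0.3366, 0.062]
tool_rot: [2.793, 1.436, -0.002]
ft_force: [-3.8, 0.7, 8.2]
grip_width: 0.134
grip_force: 40.0
```

```bash
python3 st.py
```

```text
36.5 [ 0.4254 -0.3366  0.062 ] yaw 54.41 F [-3.8  0.7  8.2] M [0.098 0.947 0.131] w 0.134 g 40.02637267112732 j7 -0.04 t7 -0.057
```

{"api": "jog_arm", "payload": {
  "moves": [0,0,0,0,0,0.015,-1,0,0,0,0,0,0.03,-1,0,0,0,0,0,0.045,-1,0,0,0,0,0,0.06,-1,0,0,0,0,0,0.075,-1,0,0,0,0,0,0.09,-1,0,0,0,0,0,0.1,-1,0,0,0,0,0,0.11,-1]
}}

```text
time: 37.5
position: [0.4253, -0.3366, 0.062]
tool_rot: [2.871, 1.274, -0.002]
ft_force: [-3.9, -0.1, 7.8]
grip_width: 0.139
grip_force: 40.1
```

```bash
python3 st.py
```

```text
37.5 [ 0.4253 -0.3366  0.062 ] yaw 47.87 F [-3.9 -0.1  7.8] M [0.108 0.969 0.376] w 0.139 g 40.10858952999115 j7 -0.15 t7 -0.285
```

{"api": "jog_arm", "payload": {
  "moves": [0,0,0,0,0,0,-0.3,0,0,0,0,0,0,-0.3,0,0,-0.147,0,0,0,-0.3,-0.008,0.2,-0.147,0,0,0.067,-0.3,-0.017,0.399,-0.147,0,0,0.067,-0.3,-0.017,0.399,-0.147,0,0,0.067,-0.3,-0.017,0.399,-0.147,0,0,0.067,-0.3,-0.017,0.399,-0.147,0,0,0.067,-0.3]
}}

```text
time: 38.5
position: [0.5106, -0.4191, 0.1052]
tool_rot: [-2.914, -1.173, 0.0]
ft_force: [0.6, 0.0, -0.1]
grip_width: 0.349
grip_force: 0.0
```

{"api": "jog_arm", "payload": {
  "moves": [0,0,0,0,0,0,-0.3,0,0,0.142,0,0,0,-0.3,0,0,0.142,0,0,0,-0.3,0,0,0.142,0,0,0,-0.3,0,0,0.142,0,0,0,-1,0,0,0.142,0,0,0,-1,0,0,0.142,0,0,0,-1,0,0,0.142,0,0,0,-1]
}}

```text
time: 39.5
position: [0.5113, -0.4202, 0.0633]
tool_rot: [2.914, 1.172, 0.0]
ft_force: [-1.7, 0.4, 5.3]
grip_width: 0.136
grip_force: 40.0
```

```bash
python3 st.py
```

```text
39.5 [ 0.5113 -0.4202  0.0633] yaw 43.82 F [-1.7  0.4  5.3] M [ 0.281  0.331 -0.004] w 0.136 g 39.999786615371704 j7 -0.20 t7 -0.002
```

{"api": "jog_arm", "payload": {
  "moves": [0,0,0,0,0,0.085,-1,0,0,0.001,0,0,0.17,-1,0,0,0.001,0,0,0.255,-1,0,0,0.001,0,0,0.34,-1,0,0,0.002,0,0,0.425,-1,0,0,0.002,0,0,0.5,-1,0,0,0.003,0,0,0.55,-1,0,0,0.003,0,0,0.6,-1]
}}

```text
time: 40.5
position: [0.5113, -0.4201, 0.0624]
tool_rot: [3.134, 0.212, 0.0]
ft_force: [-1.3, 1.4, 5.3]
grip_width: 0.132
grip_force: 40.0
```

```bash
python3 st.py
```

```text
40.5 [ 0.5113 -0.4201  0.0624] yaw 7.74 F [-1.3  1.4  5.3] M [0.317 0.464 0.151] w 0.132 g 40.002626180648804 j7 -0.79 t7 0.332
```

{"api": "jog_arm", "payload": {
  "moves": [0,0,0,0,0,0.015,-1,0,0,0,0,0,0.03,-1,0,0,0,0,0,0.045,-1,0,0,0,0,0,0.06,-1,0,0,0,0,0,0.075,-1,0,0,0,0,0,0.09,-1,0,0,0,0,0,0.1,-1,0,0,0,0,0,0.11,-1]
}}

```text
time: 41.5
position: [0.5113, -0.4201, 0.0623]
tool_rot: [3.141, 0.033, 0.0]
ft_force: [-1.7, 1.2, 5.7]
grip_width: 0.135
grip_force: 40.0
```

```bash
python3 st.py
```

```text
41.5 [ 0.5113 -0.4201  0.0623] yaw 1.21 F [-1.7  1.2  5.7] M [0.398 0.422 0.107] w 0.135 g 40.00283181667328 j7 -0.89 t7 0.009
```

{"api": "jog_arm", "payload": {
  "moves": [0,0,0,0,0,0.02,-1,0,0,0,0,0,0.035,-1,0,0,0,0,0,0.05,-1,0,0,0,0,0,0.07,-1,0,0,0,0,0,0.085,-1,0,0,0,0,0,0.1,-1,0,0,0.001,0,0,0.12,-1,0,0,0.001,0,0,0.135,-1]
}}

```text
time: 42.5
position: [0.5113, -0.4201, 0.0621]
tool_rot: [3.136, -0.189, 0.001]
ft_force: [-2.0, 1.3, 5.7]
grip_width: 0.137
grip_force: 40.0
```

```bash
python3 st.py
```

```text
42.5 [ 0.5113 -0.4201  0.0621] yaw -6.91 F [-2.   1.3  5.7] M [0.423 0.515 0.043] w 0.137 g 40.0034898519516 j7 -1.03 t7 0.037
```

{"api": "jog_arm", "payload": {
  "moves": [0,0,0,0,0,0.02,-1,0,0,0,0,0,0.035,-1,0,0,0,0,0,0.05,-1,0,0,0,0,0,0.07,-1,0,0,0,0,0,0.085,-1,0,0,0,0,0,0.1,-1,0,0,0.001,0,0,0.12,-1,0,0,0.001,0,0,0.135,-1]
}}

```text
time: 43.5
position: [0.5113, -0.4201, 0.062]
tool_rot: [3.114, -0.409, 0.0]
ft_force: [-2.5, 1.7, 7.7]
grip_width: 0.135
grip_force: 40.1
```

```bash
python3 st.py
```

```text
43.5 [ 0.5113 -0.4201  0.062 ] yaw -14.97 F [-2.5  1.7  7.7] M [0.438 0.635 0.325] w 0.135 g 40.058380365371704 j7 -1.16 t7 -0.189
```

{"api": "jog_arm", "payload": {
  "moves": [0,0,0,0,0,0.005,-1,0,0,0,0,0,0.01,-1,0,0,0,0,0,0.015,-1,0,0,0,0,0,0.02,-1,0,0,0,0,0,0.025,-1,0,0,0,0,0,0.03,-1,0,0,0,0,0,0.035,-1,0,0,0,0,0,0.035,-1]
}}

```text
time: 44.5
position: [0.5113, -0.4201, 0.062]
tool_rot: [3.106, -0.465, 0.0]
ft_force: [-2.0, 1.0, 7.2]
grip_width: 0.134
grip_force: 40.1
```

```bash
python3 st.py
```

```text
44.5 [ 0.5113 -0.4201  0.062 ] yaw -17.02 F [-2.   1.   7.2] M [0.495 0.622 0.359] w 0.134 g 40.07924973964691 j7 -1.19 t7 -0.360
```

{"api": "jog_arm", "payload": {
  "moves": [0,0,0,0,0,0,-0.3,0,0,0,0,0,0,-0.3,0,0,-0.17,0,0,0,-0.3,-0.1,0,-0.34,0,0,-0.15,0.5,-0.25,-0.02,-0.34,0,0,-0.283,1,-0.35,-0.027,-0.34,0,0,-0.283,1,-0.35,-0.027,-0.34,0,0,-0.283,1,-0.35,-0.027,-0.34,0,0,-0.283,1]
}}

```text
time: 45.5
position: [0.4138, -0.3816, 0.1628]
tool_rot: [3.141, -0.003, 0.001]
ft_force: [0.2, 0.7, -0.9]
grip_width: 0.833
grip_force: 0.0
```

```bash
python3 st.py; python3 meas.py w7
```

```text
45.5 [ 0.4138 -0.3816  0.1628] yaw -0.10 F [ 0.2  0.7 -0.9] M [ 0.014  0.1   -0.016] w 0.833 g 0.0 j7 -0.87 t7 0.000
nut [368.7  85.7] area 616 len/wid [16.9 62.8] yaw 164.3 centre [ 0.5117 -0.4186] dots [(np.int32(26), array([ 0.5184, -0.4094])), (np.int32(59), array([ 0.509, -0.427])), (np.int32(89), array([ 0.5108, -0.4191]))]
nut [263.6  87.9] area 541 len/wid [63.1 16.9] yaw 45.9 centre [ 0.5102 -0.3351] dots [(np.int32(88), array([ 0.5097, -0.3353])), (np.int32(21), array([ 0.5015, -0.3536]))]
nut [366.  188.3] area 361 len/wid [55.1 13.9] yaw 23.4 centre [ 0.4279 -0.4195] dots [(np.int32(68), array([ 0.427 , -0.4202]))]
nut [270.6 188.8] area 592 len/wid [54.1 17.4] yaw 55.6 centre [ 0.4275 -0.337 ] dots [(np.int32(33), array([ 0.4437, -0.334 ])), (np.int32(59), array([ 0.4265, -0.3364]))]
yellow [316.5  32.6] 98 [ 0.5594 -0.3768]
yellow [352.2 103.5] 53 [ 0.4997 -0.4093]
yellow [272.6 110.5] 14 [ 0.4936 -0.3359]
yellow [633.9 137.1] 44 [ 0.4727 -0.694 ]
yellow [366.5 166. ] 20 [ 0.4418 -0.4246]
yellow [177.8 275.7] 170 [ 0.3218 -0.2239]
yellow [466.6 265.4] 70 [ 0.334  -0.5376]
yellow [465.2 288.6] 64 [ 0.3054 -0.5402]
ring [42.5 43.5 33.8] [ 0.469  -0.3783]
[ 0.4141 -0.3816  0.1627]
```

View pics/w7.png

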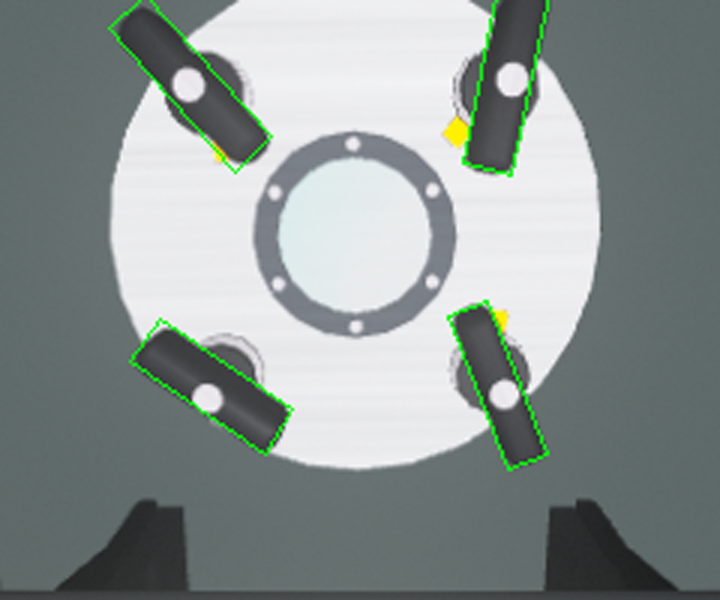

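The final picture shows all four nuts, with axis dots at a (188,85), b (207,398), c (504,393) and d (512,79). They rest at their tightened angles, with d's tab at (456,131) barely moved. The gripper is clear of the cell, so I'm handing in.

```bash
python3 -c "
from bench import ctrl
print(ctrl.close_job())"
```

```text
the job is handed in; nothing more can be done
None
```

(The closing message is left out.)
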